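Stack the stoneware pot tower

TASK

Put the stoneware pot tower together on the round wooden stand, one piece at a time from the bottom up: the widest pot into the stand's recess, the middle pot on it, the narrowest on that, and last the wooden lid on top, every piece upright and seated in the one below. Leave the lemon, the garlic and the mug where they are.

Things in the scene. Friction and masses are not known exactly. Their poses are not given: they have to be found in the camera images.
- stand: Round light-wood stand, 94 mm diameter, 22 mm high, fixed, with a round recess in its top 54 mm across and 9 mm deep that takes the wide pot's foot. Origin: centre of its underside (on the worktop), z up. When seated the wide pot's body rests on the stand's top, its origin 15 mm above the stand's.
- wide_pot: Widest of three open white stoneware pots: 68 mm across, 56 mm high, on a foot 48 mm across, 7 mm deep. Body straight-sided from 7 to 50 mm above the underside (grip there), rounding in to a flat rim with a mouth 46 mm across. About 0.22 kg. Origin: centre of the foot's underside, z up. The middle pot's foot drops into the mouth; seated, its origin is 49 mm above this one's.
- middle_pot: Middle of three open white stoneware pots: 56 mm across, 50 mm high, on a foot 40 mm across, 7 mm deep. Body straight-sided from 7 to 44 mm above the underside (grip there), rounding in to a flat rim with a mouth 34 mm across. About 0.16 kg. Origin: centre of the foot's underside, z up. The narrow pot's foot drops into the mouth; seated, its origin is 43 mm above this one's.
- narrow_pot: Narrowest of three open white stoneware pots: 44 mm across, 44 mm high, on a foot 28 mm across, 7 mm deep. Body straight-sided from 7 to 38 mm above the underside (grip there), rounding in to a flat rim with a mouth 24 mm across. About 0.10 kg. Origin: centre of the foot's underside, z up. The lid's plug drops into the mouth; seated, its origin is 37 mm above this one's.
- lid: Round light-wood lid lying knob up: plug below 18 mm across and 7 mm deep, on which it stands; disc 38 mm across from 7 to 15 mm height; upright cylindrical knob 15 mm across from 15 to 43 mm height, by which it is lifted. About 0.04 kg. Origin: centre of the plug's underside, z up.
- lemon: Bystander: a yellow lemon, 83 mm long (its x axis), 58 mm wide and high. Origin: centre of its underside.
- garlic: Bystander: a pinkish garlic bulb, about 50 mm across, 51 mm high. Origin: centre of its underside.
- mug: Bystander: a small cream mug, cup 63 mm across, 51 mm high, with a handle towards its -y. Origin: underside, at the middle of cup and handle together, about 13 mm from the cup's axis, which lies towards its +y.

How it is judged:
By the outcome, as a careful person would: the job done as asked, in the order asked, and still so for the second after the job is handed in, with the robot touching nothing.
It also fails if it takes over 115 s, if anything falls off the work surface, if the arm or the gripper's body presses on something with over 40 N, if the wrist force passes 120 N, or if a joint passes its speed limit or range.

ROBOT

A 6-joint arm with a two-finger parallel gripper is mounted at the origin on a cart in front of the work surface, level with it; the furniture and walls round the work are solid. World frame = base frame: x ahead of the robot, y to its left, z up, the work surface at z = 0. Lengths are in m, angles in rad, forces in N, time in s.
With the tool pointing down it reaches from about 0.3 to 0.875 m from the base axis. Payload 6.4 kg.
Tool frame: the origin (TCP) lies midway between the tips of the shut fingers; the grasp point (between the pads) lies 19 mm behind it (grip_point_offset is the distance from the TCP to the grasp point, in m); z points along the fingers, y is the line along which they close (so a half turn about z gives the same grasp; the last joint's range is limited). The gripper opens to 88 mm and grips with 3 to 60 N. Pads are 18 mm wide; open, the fingers measure 123 mm over their backs; the gripper's body (75 mm by 187 mm) begins 45 mm behind the grasp point.
Start: joints at [-1.381, 0.181, 1.607, -0, 1.354, -0.206], TCP at [0.222, -0.531, 0.239] pointing down, gripper open.
Joint ranges: [-2.99, 2.99], [-0.89, 2.07], [0.3, 2.58], [-1.14, 4.28], [0, 2.63], [-3.12, 3.12]. Speed limits (rad/s): [2.57, 2.57, 3.01, 3.14, 3.14, 3.14].

INTERFACE

Orientations are given as a rotation vector (axis times angle).
In Python, from cell import * gives the robot as it stands.
- The arm moves only by the shell command python3 -m handwheel 'ROWS' [OPENING]. ROWS is JSON, one flat list of numbers, 6 for each row, row after row: the shift along the tool's x, y, z each as a share of 0.5 m, from -1 to 1, then the turn, a rotation vector about the tool's x, y, z each as a share of pi rad, from -1 to 1. A call has 1 to 20 rows; each row is the pose to reach, as a shift and turn from the pose commanded when the call began, along the tool's axes at that moment, turning the shorter way round; what a row does not reach only later rows make up. A row lasts 1/12 s, in which the tool goes at most 41.7 mm and 7.16 degrees, less where a joint would pass 70% of its speed; a pose out of reach is approached as far as the arm can. A call with a number of a shift or a turn outside -1 to 1 is refused whole. A call with a gripper value outside its range is refused whole. OPENING is the closure, from 0 (fully open) to 1 (shut), set as the call begins (- or left out, the last holds). The fingers move at their own pace and stop on an object; the grip force is fixed at half the most. Time passes only in rows, so rows that repeat a pose let the fingers close. It gives the time, the measured TCP pose, the force, the opening and the grip force at its end, in the units of the state.
- state(): the state, without advancing time (a new reading comes with each control period).
- capture(name): name is "scene" or "top" or "wrist"; returns (picture, depth): 480x640x3 uint8, red, green, blue; 480x640 float32, m along the optical axis (not along the pixel's ray), 0 where there is no reading.
- camera_info(name): a dict with "fx", "fy", "cx", "cy" (pixels), "k1" (the pictures are not rectified: a ray, as slopes to the right and down, at radius r is drawn at 1 + k1 r^2 times it, then the intrinsics apply), "rvec" (rotation vector, rad) and "tvec" (3), from world to camera coordinates, as OpenCV has them; the wrist camera has in their place "hand_eye" (4x4, takes a point from camera to tool coordinates, whose origin is the TCP and whose axes are the flange's). Camera axes: x right, y down, z forward; pixel columns grow to the right and rows downward; lengths in m; the calibration is good to about 2 mm. A picture is of the moment at which its call begins: read the wrist's pose just before it. camera_info takes no time and is no camera call.
- job_done(): hands the job in; it is judged then, once.
The state is a dict: "clock": time; "joint_positions": joint angles; "qvel": joint speeds; "tau": joint torques, N m; "position": TCP position; "orientation": TCP orientation; "ft_force": force on the tool from outside, world axes, zero at the start; "ft_torque": the same for the moment, N m; "opening": finger opening in m; "grasp_force": force on a finger pad.
Only numpy, scipy, OpenCV 4.12 (cv2) and the standard library are available. Lean on these libraries where they do the work, as an engineer would, in place of code of your own. Each camera call takes 0.05 s, during which the arm holds its last target. There are 200 camera calls.

## Working session

There is one attempt and no reset: what is moved stays moved. The work goes in short steps, Python scripts to look and compute and a shell command to move; the robot and the scene stay as the last step left them, time stands still between calls to the robot, and variables do not carry over. Pictures are saved under pics/ and viewed, at most 14 in all, crops included, and the job is handed in when it is done.

```bash
mkdir -p pics; cat > h.py <<'E'
from cell import *
import numpy as np, cv2
from scipy.spatial.transform import Rotation as R
def save(p,n): cv2.imwrite('pics/'+n+'.png',p[:,:,::-1])
def cloud(name,depth,st=None):
    c=camera_info(name); v,u=np.mgrid[0:480,0:640]
    x=(u-c['cx'])/c['fx']; y=(v-c['cy'])/c['fy']; a,b=x.copy(),y.copy()
    for _ in range(8):
        s=1+c['k1']*(a*a+b*b); a=x/s; b=y/s
    P=np.stack([a*depth,b*depth,depth],-1)
    if name=='wrist':
        H=np.array(c['hand_eye']); P=P@H[:3,:3].T+H[:3,3]
        P=P@R.from_rotvec(st['orientation']).as_matrix().T+np.array(st['position'])
    else:
        Rm=R.from_rotvec(np.ravel(c['rvec'])).as_matrix(); P=(P-np.ravel(c['tvec']))@Rm
    P[depth<=0]=np.nan
    return P
E
python3 - <<'E'
from h import *
s=state(); print(s)
for n in ('top','scene'):
    p,d=capture(n); save(p,n); np.save(n+'.npy',d); c=camera_info(n); print(n,c,(d>0).mean())
print(R.from_rotvec(s['orientation']).as_matrix().round(3), camera_info('wrist')['hand_eye'])
E
```

```text
{'clock': 0.0, 'joint_positions': array([-1.38130525e+00,  1.81528045e-01,  1.60797480e+00,  2.64943693e-05,
        1.35377596e+00, -2.06289127e-01]), 'qvel': array([ 0.00033111,  0.00160218, -0.000392  ,  0.00107087, -0.00032378,
        0.00050868]), 'tau': array([-7.61299452e-04, -4.33870947e+01, -3.41843534e+01,  7.01864040e-02,
        3.86332569e-02, -1.45679483e-04]), 'position': array([ 0.22160943, -0.53002274,  0.23783348]), 'orientation': array([-3.07862876e+00, -6.17300159e-01, -6.28437705e-05]), 'ft_force': array([ 0.47417057, -0.0398148 , -0.37619188]), 'ft_torque': array([-0.01161679,  0.03340313, -0.0057633 ]), 'grasp_force': 0.0, 'opening': 0.08798548036438378}
top {'fx': 599.0144688739742, 'fy': 599.0144688739742, 'cx': 321.82934682131986, 'cy': 233.08954269691202, 'k1': 0.034551724884554436, 'rvec': array([ 2.19854286, -2.15805637,  0.07055127]), 'tvec': array([0.01270667, 0.50218248, 1.23594633])} 0.9958463541666667
scene {'fx': 536.8942645759088, 'fy': 536.8942645759088, 'cx': 323.5327737503054, 'cy': 242.20124848794663, 'k1': -0.16375363942758742, 'rvec': array([ 1.98477845, -0.72006522,  0.45169009]), 'tvec': array([-0.38155633,  0.16613242,  0.85794373])} 0.995888671875
[[ 0.923  0.386 -0.   ]
 [ 0.386 -0.923  0.002]
 [ 0.    -0.002 -1.   ]] [[-2.18666353e-04 -9.52685240e-01 -3.03958526e-01  7.83311365e-02]
 [ 9.99999974e-01 -1.86875020e-04 -1.33680322e-04  2.34945273e-04]
 [ 7.05530142e-05 -3.03958548e-01  9.52685256e-01 -1.45656859e-01]
 [ 0.00000000e+00  0.00000000e+00  0.00000000e+00  1.00000000e+00]]
```

View pics/top.png

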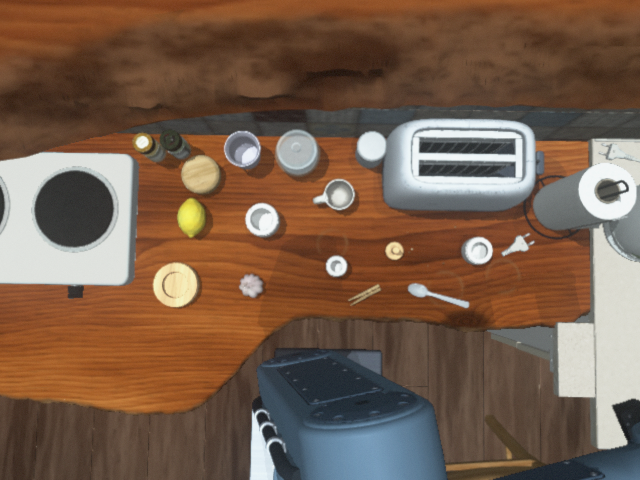

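View pics/scene.png

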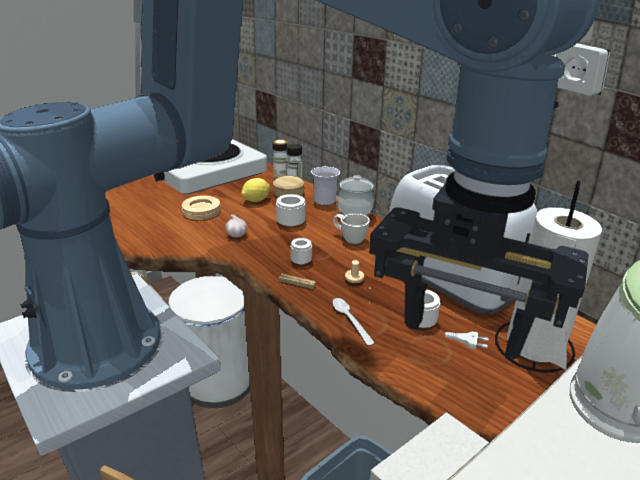

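The top view shows the stand at (176,285), wide pot at (263,220), middle pot at (478,250), narrow pot at (337,267) and lid at (395,251). The lemon is at (192,218), the garlic at (251,286) and the mug at (337,195).

```bash
cat > meas.py <<'E'
from h import *
def circ(pts):
    A=np.c_[2*pts,np.ones(len(pts))]; s=np.linalg.lstsq(A,(pts**2).sum(1),rcond=None)[0]
    return s[0],s[1],np.sqrt(s[2]+s[0]**2+s[1]**2)
if __name__=='__main__':
    d=np.load('top.npy'); P=cloud('top',d)
    for n,u,v,r,zmin in [('stand',176,285,32,.016),('wide',263,220,26,.045),('middle',478,250,24,.04),('narrow',337,267,18,.035),('lid',395,251,14,.006),('knob',395,251,14,.032),('mug',337,195,26,.04),('lemon',192,218,25,.02),('garlic',251,286,20,.02),('spoon',437,295,30,.004),('peg',365,295,20,.004),('plug',515,245,16,.005),('toaster',460,165,85,.02),('jar',297,152,30,.02)]:
        Q=P[v-r:v+r,u-r:u+r].reshape(-1,3); Q=Q[Q[:,2]>zmin]
        if len(Q)<5: print(n,len(Q));continue
        h=cv2.convexHull((Q[:,:2]*1e4).astype(np.float32))[:,0]/1e4
        (cx,cy),rr=cv2.minEnclosingCircle((Q[:,:2]*1e3).astype(np.float32))
        print(n,len(Q),'hullfit',np.round(circ(h),4),'minc',round(cx/1e3,4),round(cy/1e3,4),round(rr,1),'zmax',np.nanpercentile(Q[:,2],[50,98]).round(4),'reach',round(np.hypot(cx,cy)/1e3,3),'bb',Q[:,:2].min(0).round(3),Q[:,:2].max(0).round(3))
E
python3 meas.py
```

```text
stand 1204 hullfit [0.3889 0.3244 0.0457] minc 0.3891 0.3245 46.5 zmax [0.0232 0.0287] reach 0.507 bb [0.345 0.278] [0.434 0.371]
wide 468 hullfit [0.5247 0.1464 0.0334] minc 0.525 0.1463 34.2 zmax [0.0568 0.062 ] reach 0.545 bb [0.491 0.114] [0.557 0.18 ]
middle 379 hullfit [ 0.47   -0.2977  0.0273] minc 0.4695 -0.2978 28.3 zmax [0.0498 0.055 ] reach 0.556 bb [ 0.443 -0.324] [ 0.498 -0.27 ]
narrow 243 hullfit [ 0.4328 -0.0079  0.0212] minc 0.4329 -0.0079 21.6 zmax [0.044  0.0491] reach 0.433 bb [ 0.413 -0.029] [0.454 0.012]
lid 265 hullfit [ 0.4695 -0.1278  0.0327] minc 0.4728 -0.1302 36.3 zmax [0.0157 0.0449] reach 0.49 bb [ 0.441 -0.158] [ 0.497 -0.103]
knob 42 hullfit [ 0.4679 -0.1292  0.0071] minc 0.468 -0.129 7.5 zmax [0.042  0.0464] reach 0.485 bb [ 0.462 -0.136] [ 0.475 -0.122]
mug 281 hullfit [0.5923 0.0087 0.0492] minc 0.594 0.0067 53.5 zmax [0.0504 0.0562] reach 0.594 bb [ 0.549 -0.041] [0.632 0.046]
lemon 828 hullfit [0.5355 0.2899 0.0389] minc 0.5346 0.2832 48.9 zmax [0.0508 0.061 ] reach 0.605 bb [0.488 0.265] [0.581 0.322]
garlic 406 hullfit [0.3898 0.1676 0.0239] minc 0.3896 0.1681 24.8 zmax [0.0351 0.0497] reach 0.424 bb [0.366 0.144] [0.414 0.191]
spoon 581 hullfit [ 0.3814 -0.2239  0.0739] minc 0.3834 -0.2252 80.9 zmax [0.0056 0.0127] reach 0.445 bb [ 0.32  -0.282] [ 0.441 -0.158]
peg 317 hullfit [ 0.375  -0.068   0.0479] minc 0.3774 -0.0676 53.2 zmax [0.0087 0.016 ] reach 0.383 bb [ 0.334 -0.111] [ 0.416 -0.028]
plug 285 hullfit [ 0.4851 -0.3813  0.0388] minc 0.4867 -0.3825 42.2 zmax [0.014  0.0204] reach 0.619 bb [ 0.454 -0.415] [ 0.519 -0.352]
toaster 21434 hullfit [ 0.6048 -0.2331  0.1996] minc 0.6134 -0.2285 231.7 zmax [0.1801 0.9205] reach 0.655 bb [ 0.47  -0.439] [ 0.716 -0.018]
jar 2311 hullfit [0.6853 0.078  0.0649] minc 0.6855 0.0793 68.4 zmax [0.0885 0.1079] reach 0.69 bb [0.617 0.017] [0.715 0.142]
```

```bash
python3 - <<'E'
from h import *
P=cloud('top',np.load('top.npy')).reshape(-1,3)
c=np.array([.470,-.2978])
for yaw in range(-60,61,15):
    t=np.radians(yaw); y=np.array([np.sin(t),-np.cos(t)]); x=np.array([np.cos(t),np.sin(t)])
    q=(P[:,:2]-c); a=q@x; b=q@y; n=np.hypot(a,b)
    f=(abs(a)<.014)&(abs(b)>.033)&(abs(b)<.056); g=(abs(a)<.045)&(abs(b)<.105)&(n>.03)
    print(yaw,'finger zmax+',P[f&(b>0),2].max().round(3),'-',P[f&(b<0),2].max().round(3),'body zmax',P[g,2].max().round(3))
m=(P[:,1]<-.335)&(P[:,1]>-.43)&(P[:,0]>.42)&(P[:,0]<.52)&(P[:,2]>.009)
for y0 in np.arange(-.42,-.335,.01):
    k=m&(abs(P[:,1]-y0)<.005)
    if k.any(): print(y0.round(3),P[k,0].min().round(3),P[k,0].max().round(3),P[k,2].max().round(3))
E
```

```text
-60 finger zmax+ 0.008 - 0.006 body zmax 0.196
-45 finger zmax+ 0.008 - 0.006 body zmax 0.196
-30 finger zmax+ 0.007 - 0.008 body zmax 0.167
-15 finger zmax+ 0.012 - 0.008 body zmax 0.025
0 finger zmax+ 0.012 - 0.007 body zmax 0.025
15 finger zmax+ 0.007 - 0.006 body zmax 0.025
30 finger zmax+ 0.007 - 0.006 body zmax 0.031
45 finger zmax+ 0.005 - 0.006 body zmax 0.188
60 finger zmax+ 0.006 - 0.007 body zmax 0.196
-0.42 0.488 0.492 0.012
-0.41 0.477 0.508 0.016
-0.4 0.472 0.506 0.021
-0.39 0.474 0.504 0.025
-0.38 0.472 0.501 0.02
-0.37 0.466 0.484 0.018
-0.36 0.461 0.476 0.017
-0.35 0.468 0.468 0.012
```

```bash
python3 -m handwheel '[0,0,0,0,0,0.126, 0,0,0,0,0,0.126, 0,0,0,0,0,0.126, 0,0,0,0,0,0.126, 0,0,0,0,0,0.126]' 0
```

```text
clock: 0.52
position: [0.2217, -0.5303, 0.2383]
orientation: [-3.141, -0.003, 0.0]
ft_force: [-0.1, 0.3, 0.7]
opening: 0.0879
grasp_force: 0.0
```

```bash
python3 -m handwheel '[0.36,-0.75,0,0,0,0, 0.36,-0.75,0,0,0,0, 0.36,-0.75,0,0,0,0, 0.36,-0.75,0,0,0,0, 0.36,-0.75,0,0,0,0, 0.36,-0.75,0,0,0,0, 0.36,-0.75,0,0,0,0, 0.36,-0.75,0,0,0,0, 0.36,-0.75,0,0,0,0, 0.36,-0.75,0,0,0,0, 0.36,-0.75,0,0,0,0]' && python3 -m handwheel '[0.12,-0.73,0,0,0,0, 0.12,-0.73,0,0,0,0, 0.12,-0.73,0,0,0,0, 0.12,-0.73,0,0,0,0, 0.12,-0.73,0,0,0,0, 0.12,-0.73,0,0,0,0, 0.12,-0.73,0,0,0,0, 0.12,-0.73,0,0,0,0, 0.12,-0.73,0,0,0,0, 0.12,-0.73,0,0,0,0, 0.12,-0.73,0,0,0,0, 0.12,-0.73,0,0,0,0]'
python3 - <<'E'
from h import *
s=state(); p,d=capture('wrist'); save(p,'w1'); np.savez('w1.npz',d=d,pos=s['position'],o=s['orientation'])
print(s['position'],s['orientation'],{k:v for k,v in camera_info('wrist').items() if k!='hand_eye'})
E
```

```text
clock: 1.43
position: [0.4036, -0.1493, 0.2388]
orientation: [-3.139, -0.018, -0.002]
ft_force: [-0.6, 0.0, -0.3]
opening: 0.0885
grasp_force: 0.0
clock: 2.43
position: [0.4615, 0.2089, 0.2383]
orientation: [3.141, 0.004, -0.001]
ft_force: [-0.3, 0.4, 0.8]
opening: 0.0881
grasp_force: 0.0
[0.46152757 0.20886869 0.23831689] [ 3.14087430e+00  3.75013330e-03 -1.41049104e-03] {'fx': 390.1021927740604, 'fy': 390.1021927740604, 'cx': 321.3709879432407, 'cy': 234.44441167983106, 'k1': 0.007657077779632422}
```

View pics/w1.png

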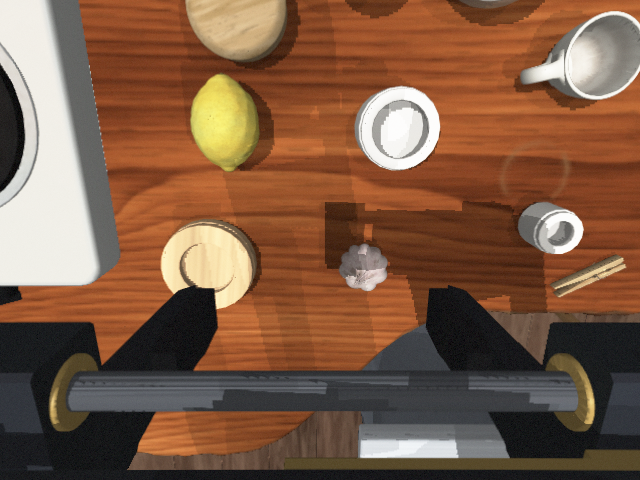

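Wrist view: wide pot at (398,128), stand at (209,264) just clear of the finger, narrow pot at (551,228), garlic at (362,268), lemon at (225,122).

```bash
cat > wm.py <<'E'
from meas import *
import sys
def wm(f,items):
    z=np.load(f); P=cloud('wrist',z['d'],dict(position=z['pos'],orientation=z['o']))
    for n,u,v,r,lo,hi in items:
        Q=P[max(v-r,0):v+r,max(0,u-r):u+r].reshape(-1,3); Q=Q[(Q[:,2]>lo)&(Q[:,2]<hi)]
        h=cv2.convexHull((Q[:,:2]*1e4).astype(np.float32))[:,0]/1e4
        print(n,len(Q),'fit',np.round(circ(h),4),'minc',np.round(cv2.minEnclosingCircle((Q[:,:2]*1e3).astype(np.float32))[0],1),'zmed',np.median(Q[:,2]).round(4),'mean',Q.mean(0)[:2].round(4))
E
python3 - <<'E'
from wm import *
wm('w1.npz',[('wide',398,128,50,.052,.06),('wideall',398,128,50,.02,.062),('stand',209,258,52,.017,.027),('narrowrim',551,228,40,.040,.048),('narrow',551,228,40,.02,.048),('garlic',362,268,30,.02,.07)])
E
```

```text
wide 2571 fit [0.5245 0.1446 0.0321] minc [524.6 144.5] zmed 0.0556 mean [0.5256 0.1445]
wideall 3130 fit [0.5248 0.1451 0.0333] minc [524.6 144.4] zmed 0.0553 mean [0.5262 0.1468]
stand 3497 fit [0.3884 0.323  0.0455] minc [388.3 323. ] zmed 0.0217 mean [0.3966 0.3203]
narrowrim 1095 fit [ 0.4327 -0.0094  0.0203] minc [433.   -9.7] zmed 0.0437 mean [ 0.4333 -0.0088]
narrow 2002 fit [ 0.4331 -0.0086  0.0215] minc [432.7  -8.7] zmed 0.0418 mean [ 0.4349 -0.0059]
garlic 1665 fit [0.3898 0.1663 0.0245] minc [389.2 166.9] zmed 0.0334 mean [0.3944 0.1674]
```

```bash
python3 -m handwheel '[0.125,0.127,0,0,0,0, 0.125,0.127,0.05,0,0,0, 0.125,0.127,0.1,0,0,0, 0.125,0.127,0.17,0,0,0, 0.125,0.127,0.24,0,0,0, 0.125,0.127,0.3,0,0,0, 0.125,0.127,0.34,0,0,0, 0.125,0.127,0.38,0,0,0, 0.125,0.127,0.42,0,0,0, 0.125,0.127,0.446,0,0,0, 0.125,0.127,0.446,0,0,0, 0.125,0.127,0.446,0,0,0, 0.125,0.127,0.446,0,0,0]' 0 && python3 -m handwheel '[0,0,0,0,0,0,0,0,0,0,0,0,0,0,0,0,0,0,0,0,0,0,0,0,0,0,0,0,0,0,0,0,0,0,0,0,0,0,0,0,0,0,0,0,0,0,0,0]' 1
```

```text
clock: 3.57
position: [0.5253, 0.1454, 0.0169]
orientation: [-3.142, 0.001, -0.003]
ft_force: [0.3, 0.4, 0.4]
opening: 0.0881
grasp_force: 0.0
clock: 4.23
position: [0.525, 0.1458, 0.0167]
orientation: [3.141, 0.0, 0.002]
ft_force: [-1.5, -2.0, 6.9]
opening: 0.0667
grasp_force: 30.0
```

```bash
python3 -m handwheel '[0,0,-0.04,0,0,0, 0,0,-0.1,0,0,0, 0,0,-0.16,0,0,0, 0,0,-0.21,0,0,0, -0.05,-0.06,-0.21,0,0,0, -0.1,-0.13,-0.21,0,0,0, -0.15,-0.2,-0.21,0,0,0, -0.2,-0.26,-0.21,0,0,0, -0.24,-0.31,-0.21,0,0,0, -0.272,-0.357,-0.21,0,0,0, -0.272,-0.357,-0.21,0,0,0, -0.272,-0.357,-0.21,0,0,0, -0.272,-0.357,-0.21,0,0,0]'
cat > shot.py <<'E'
from h import *
import sys
def shot(n,view=True):
    s=state(); p,d=capture('wrist'); save(p,n); np.savez(n+'.npz',d=d,pos=s['position'],o=s['orientation']); print(s['position'].round(4),s['orientation'].round(4),s['opening'],s['grasp_force'])
if __name__=='__main__': shot(sys.argv[1])
E
python3 shot.py w2
```

```text
clock: 5.32
position: [0.3881, 0.3242, 0.1204]
orientation: [3.141, 0.001, -0.001]
ft_force: [-0.4, 0.3, -3.7]
opening: 0.0665
grasp_force: 30.0
[0.3881 0.3242 0.1204] [ 3.1411e+00  1.2000e-03 -7.0000e-04] 0.06654218333677658 29.999377145140897
```

View pics/w2.png

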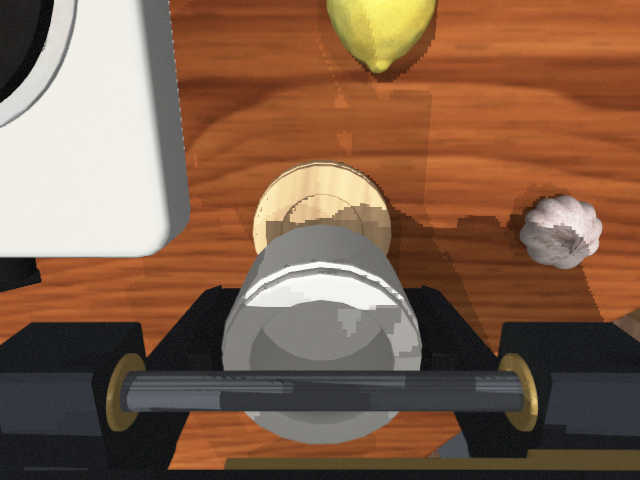

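The wide pot is held upright over the stand. The pot spans columns 222–422 (centre 322) and the stand spans 254–391 (centre 322).

```bash
python3 - <<'E'
from wm import *
from scipy.optimize import least_squares
z=np.load('w2.npz'); P=cloud('wrist',z['d'],dict(position=z['pos'],orientation=z['o'])).reshape(-1,3)
def fit(lo,hi,r,c0,rad):
    m=(P[:,2]>lo)&(P[:,2]<hi)&(np.hypot(*(P[:,:2]-c0).T)<r); Q=P[m,:2]
    # robust: outer boundary by angular bins
    q=Q-c0; a=np.round(np.arctan2(q[:,1],q[:,0])/np.radians(5)).astype(int); b=np.array([Q[a==k][np.argmax(np.hypot(*q[a==k].T))] for k in np.unique(a) if (a==k).sum()>3])
    s=least_squares(lambda c:np.hypot(*(b-c).T)-rad,c0,loss='soft_l1',f_scale=.001)
    print(m.sum(),len(b),s.x.round(4),np.median(P[m,2]).round(4),np.std(s.fun).round(4))
fit(.152,.162,.045,np.array([.388,.324]),.032)   # pot rim outer
fit(.120,.150,.045,np.array([.388,.324]),.034)  # wall
fit(.017,.027,.055,np.array([.388,.3235]),.0465) 
E
```

```text
15058 65 [0.3893 0.3239] 0.1591 0.0028
8408 70 [0.3915 0.3235] 0.1343 0.003
5705 43 [0.3872 0.3235] 0.0217 0.0005
```

```bash
python3 -m handwheel '[0,0,0.05,0,0,0, 0,0,0.1,0,0,0, 0,0,0.13,0,0,0, 0,0,0.145,0,0,0, 0,0,0.155,0,0,0, 0,0,0.165,0,0,0, 0,0,0.172,0,0,0, 0,0,0.175,0,0,0, 0,0,0.177,0,0,0, 0,0,0.177,0,0,0, 0,0,0.177,0,0,0]'
```

```text
clock: 6.28
position: [0.3886, 0.3247, 0.0327]
orientation: [-3.141, -0.0, -0.001]
ft_force: [0.2, 0.4, -4.2]
opening: 0.0667
grasp_force: 30.0
```

```bash
python3 -m handwheel '[0,0,0.002,0,0,0, 0,0,0.003,0,0,0,0,0,0.003,0,0,0,0,0,0.003,0,0,0]' && python3 -m handwheel '[0,0,0,0,0,0,0,0,0,0,0,0,0,0,0,0,0,0,0,0,0,0,0,0,0,0,0,0,0,0,0,0,0,0,0,0]' 0 && python3 -m handwheel '[0,0,-0.03,0,0,0, 0,0,-0.08,0,0,0, 0,0,-0.15,0,0,0, 0,0,-0.22,0,0,0, 0,0,-0.3,0,0,0, 0,0,-0.38,0,0,0, 0.06,0,-0.42,0,0,0, 0.12,0,-0.42,0,0,0, 0.16,0,-0.42,0,0,0, 0.16,0,-0.42,0,0,0, 0.16,0,-0.42,0,0,0]' && python3 shot.py w3 && python3 - <<'E'
from wm import *
z=np.load('w3.npz'); P=cloud('wrist',z['d'],dict(position=z['pos'],orientation=z['o']))
Q=P.reshape(-1,3)
for lo,hi in[(.066,.076),(.03,.062),(.018,.026)]:
    m=(Q[:,2]>lo)&(Q[:,2]<hi)&(np.hypot(Q[:,0]-.3885,Q[:,1]-.324)<.055); q=Q[m]
    print(lo,m.sum(),q.min(0),q.max(0),np.median(q[:,2]),cv2.minEnclosingCircle((q[:,:2]*1e3).astype(np.float32)))
m=(Q[:,2]>.066)&(Q[:,2]<.076)&(np.hypot(Q[:,0]-.3885,Q[:,1]-.324)<.034);q=Q[m]
print(np.linalg.lstsq(np.c_[q[:,:2]-q[:,:2].mean(0),np.ones(m.sum())],q[:,2],rcond=None)[0])
E
```

```text
clock: 6.62
position: [0.3886, 0.3248, 0.0317]
orientation: [-3.141, -0.0, -0.001]
ft_force: [-1.8, -0.5, 5.1]
opening: 0.0669
grasp_force: 30.0
clock: 7.12
position: [0.3882, 0.3244, 0.0306]
orientation: [3.142, -0.0, -0.0]
ft_force: [-1.5, 0.2, -0.5]
opening: 0.0878
grasp_force: 0.0
clock: 8.03
position: [0.4685, 0.3241, 0.2402]
orientation: [3.141, -0.002, -0.002]
ft_force: [-0.9, -0.0, 0.8]
opening: 0.088
grasp_force: 0.0
[0.4685 0.3241 0.2402] [ 3.1412e+00 -1.8000e-03 -1.7000e-03] 0.08798786802812439 0.0
0.066 2000 [0.35633361 0.29243297 0.06605964] [0.42216351 0.35632489 0.07281345] 0.07065258410214648 ((389.1674499511719, 324.59405517578125), 32.997196197509766)
0.03 1339 [0.35874846 0.29055682 0.03003585] [0.42253082 0.35594815 0.06199266] 0.04447576739212561 ((391.8069763183594, 323.8606872558594), 33.30447006225586)
0.018 1940 [0.36106114 0.2782458  0.01805764] [0.43400653 0.36887623 0.02599481] 0.021833103011838217 ((388.1188659667969, 323.4012145996094), 46.20964813232422)
[-0.00315456 -0.00108069  0.07048083]
```

View pics/w3.png

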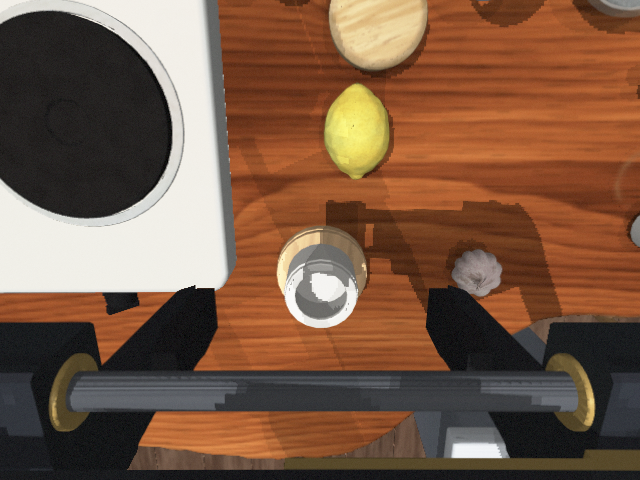

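```bash
python3 -m handwheel '[0,0.65,0,0,0,0,0,0.65,0,0,0,0,0,0.65,0,0,0,0,0,0.65,0,0,0,0,0,0.65,0,0,0,0,0,0.65,0,0,0,0,0,0.65,0,0,0,0,0,0.65,0,0,0,0,0,0.65,0,0,0,0]' && python3 -m handwheel '[-0.03,0.596,0,0,0,-0.111,-0.03,0.596,0,0,0,-0.111,-0.03,0.596,0,0,0,-0.111,-0.03,0.596,0,0,0,-0.111,-0.03,0.596,0,0,0,-0.111,-0.03,0.596,0,0,0,-0.111,-0.03,0.596,0,0,0,-0.111,-0.03,0.596,0,0,0,-0.111,-0.03,0.596,0,0,0,-0.111,-0.03,0.596,0,0,0,-0.111,-0.03,0.596,0,0,0,-0.111,-0.03,0.596,0,0,0,-0.111]' && python3 shot.py w4
```

```text
clock: 8.83
position: [0.4673, -0.0049, 0.2405]
orientation: [3.14, -0.008, -0.001]
ft_force: [-0.4, -1.1, 0.2]
opening: 0.0881
grasp_force: 0.0
clock: 9.83
position: [0.4534, -0.2965, 0.2405]
orientation: [-3.093, -0.548, 0.0]
ft_force: [-0.8, 0.5, 0.3]
opening: 0.0885
grasp_force: 0.0
[ 0.4534 -0.2965  0.2405] [-3.0925e+00 -5.4770e-01  3.0000e-04] 0.0884657294612786 0.0
```

View pics/w4.png

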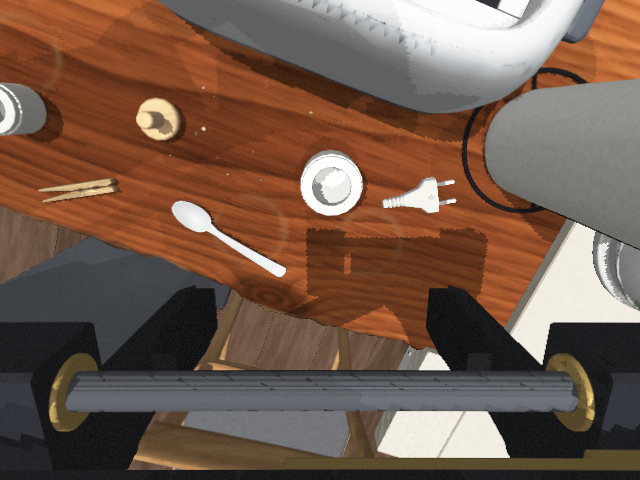

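```bash
python3 - <<'E'
from wm import *
z=np.load('w4.npz'); P=cloud('wrist',z['d'],dict(position=z['pos'],orientation=z['o']));Q=P.reshape(-1,3)
for c,lo,hi in[((.47,-.299),.046,.054),((.47,-.299),.01,.054),((.468,-.130),.037,.047),((.468,-.13),.011,.018)]:
    m=(Q[:,2]>lo)&(Q[:,2]<hi)&(np.hypot(Q[:,0]-c[0],Q[:,1]-c[1])<.033); q=Q[m]
    if m.sum()>5: print(lo,m.sum(),q.min(0).round(4),q.max(0).round(4),np.median(q[:,2]).round(4),cv2.minEnclosingCircle((q[:,:2]*1e3).astype(np.float32)))
E
```

```text
0.046 1674 [ 0.444  -0.3259  0.046 ] [ 0.4964 -0.2734  0.0522] 0.0497 ((470.3350524902344, -299.5983581542969), 26.3916072845459)
0.01 3171 [ 0.4431 -0.3273  0.01  ] [ 0.4981 -0.2719  0.0522] 0.048 ((470.2532958984375, -299.6286315917969), 27.936017990112305)
0.037 281 [ 0.4608 -0.1395  0.0371] [ 0.4746 -0.1244  0.0448] 0.0424 ((467.3286437988281, -132.05340576171875), 7.8492960929870605)
0.011 1006 [ 0.4492 -0.1507  0.011 ] [ 0.4866 -0.1124  0.0178] 0.0146 ((468.2755432128906, -131.74609375), 19.421817779541016)
```

The middle pot is at (331,184), the plug's strain-relief tip at (385,203), the lid at (158,118). I'll yaw a bit further so the right finger passes clear of the plug.

```bash
python3 -m handwheel '[0.031,0.013,0.03,0,0,-0.056,0.031,0.013,0.1,0,0,-0.056,0.031,0.013,0.17,0,0,-0.056,0.031,0.013,0.24,0,0,-0.056,0.031,0.013,0.24,0,0,-0.056,0.031,0.013,0.24,0,0,-0.056]' 0.18 && python3 -m handwheel '[0,0,0.05,0,0,0,0,0,0.1,0,0,0,0,0,0.14,0,0,0,0,0,0.17,0,0,0,0,0,0.2,0,0,0,0,0,0.212,0,0,0,0,0,0.212,0,0,0,0,0,0.212,0,0,0]' && python3 -m handwheel '[0,0,0,0,0,0,0,0,0,0,0,0,0,0,0,0,0,0,0,0,0,0,0,0,0,0,0,0,0,0,0,0,0,0,0,0]' 1
```

```text
clock: 10.38
position: [0.4692, -0.2973, 0.1195]
orientation: [-3.03, -0.816, 0.004]
ft_force: [-0.3, -0.9, 0.7]
opening: 0.0719
grasp_force: 0.0
clock: 11.05
position: [0.4712, -0.3002, 0.0167]
orientation: [3.032, 0.815, 0.002]
ft_force: [0.2, -0.8, -0.1]
opening: 0.0724
grasp_force: 0.0
clock: 11.55
position: [0.4707, -0.3, 0.0161]
orientation: [3.033, 0.814, 0.002]
ft_force: [-1.9, 1.4, 6.0]
opening: 0.056
grasp_force: 30.0
```

```bash
python3 -m handwheel '[0,0,-0.04,0,0,0,0,0,-0.1,0,0,0,0,0,-0.18,0,0,0,0,0,-0.26,0,0,0,0,0,-0.34,0,0,0,0,0,-0.4,0,0,0,0,0,-0.4,0,0,0.167,0,0,-0.4,0,0,0.167,0,0,-0.4,0,0,0.167,0,0,-0.4,0,0,0.167,0,0,-0.4,0,0,0.167,0,0,-0.4,0,0,0.167,0,0,-0.4,0,0,0.167]' && python3 -m handwheel '[-0.06,-0.7,0,0,0,0,-0.06,-0.7,0,0,0,0,-0.06,-0.7,0,0,0,0,-0.06,-0.7,0,0,0,0,-0.06,-0.7,0,0,0,0,-0.06,-0.7,0,0,0,0,-0.06,-0.7,0,0,0,0,-0.06,-0.7,0,0,0,0,-0.06,-0.7,0,0,0,0,-0.06,-0.7,0,0,0,0,-0.06,-0.7,0,0,0,0]'
```

```text
clock: 12.63
position: [0.4699, -0.2993, 0.2147]
orientation: [-3.141, -0.005, 0.0]
ft_force: [0.1, 1.2, -1.6]
opening: 0.0559
grasp_force: 30.0
clock: 13.55
position: [0.4399, 0.0513, 0.2149]
orientation: [3.141, 0.008, 0.001]
ft_force: [-0.1, -0.3, -1.6]
opening: 0.0556
grasp_force: 30.0
```

```bash
python3 -m handwheel '[-0.103,-0.548,0,0,0,0,-0.103,-0.548,0,0,0,0,-0.103,-0.548,0,0,0,0,-0.103,-0.548,0,0,0,0,-0.103,-0.548,0,0,0,0,-0.103,-0.548,0,0,0,0,-0.103,-0.548,0.02,0,0,0,-0.103,-0.548,0.08,0,0,0,-0.103,-0.548,0.12,0,0,0,-0.103,-0.548,0.15,0,0,0,-0.103,-0.548,0.15,0,0,0,-0.103,-0.548,0.15,0,0,0]' && python3 shot.py w5
```

```text
clock: 14.55
position: [0.389, 0.3234, 0.1391]
orientation: [3.14, -0.001, -0.003]
ft_force: [-0.2, 0.1, -0.6]
opening: 0.0561
grasp_force: 30.0
[0.389  0.3234 0.1391] [ 3.1404e+00 -1.4000e-03 -2.8000e-03] 0.056073118319094666 29.99987326824339
```

View pics/w5.png

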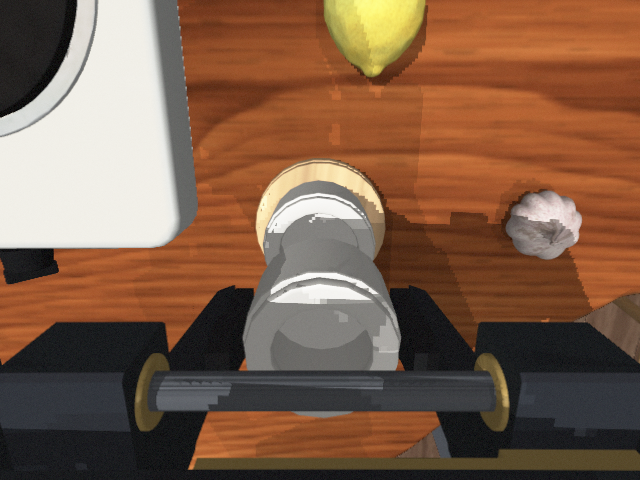

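```bash
python3 - <<'E'
from wm import *
z=np.load('w5.npz'); P=cloud('wrist',z['d'],dict(position=z['pos'],orientation=z['o']));Q=P.reshape(-1,3)
for lo,hi,r in[(.168,.18,.04),(.066,.075,.04),(.018,.026,.055)]:
    m=(Q[:,2]>lo)&(Q[:,2]<hi)&(np.hypot(Q[:,0]-.389,Q[:,1]-.3245)<r); q=Q[m]
    if m.sum()>5: print(lo,m.sum(),q.min(0).round(4),q.max(0).round(4),np.median(q[:,2]).round(4),cv2.minEnclosingCircle((q[:,:2]*1e3).astype(np.float32)))
E
```

```text
0.168 8703 [0.363  0.2859 0.168 ] [0.4164 0.3632 0.18  ] 0.1725 ((398.5220642089844, 324.55859375), 38.68556213378906)
0.066 2632 [0.3801 0.292  0.066 ] [0.4212 0.3566 0.0728] 0.0706 ((389.6143798828125, 324.4714660644531), 32.46014404296875)
0.018 3644 [0.364  0.2777 0.0181] [0.4339 0.3693 0.026 ] 0.0217 ((388.3043212890625, 323.52532958984375), 45.82833480834961)
```

The middle pot is held upright at (322,330), centred over the wide pot at (321,235) and aligned with it.

```bash
python3 -m handwheel '[0,0,0.04,0,0,0,0,0,0.07,0,0,0,0,0,0.085,0,0,0,0,0,0.095,0,0,0,0,0,0.105,0,0,0,0,0,0.112,0,0,0,0,0,0.116,0,0,0,0,0,0.118,0,0,0,0,0,0.118,0,0,0,0,0,0.118,0,0,0]'
```

```text
clock: 15.43
position: [0.3887, 0.3248, 0.081]
orientation: [-3.141, -0.0, -0.001]
ft_force: [0.7, -0.3, -1.4]
opening: 0.0562
grasp_force: 30.0
```

```bash
python3 -m handwheel '[0,0,0.001,0,0,0,0,0,0.003,0,0,0,0,0,0.003,0,0,0,0,0,0.003,0,0,0]' && python3 -m handwheel '[0,0,0,0,0,0,0,0,0,0,0,0,0,0,0,0,0,0,0,0,0,0,0,0,0,0,0,0,0,0]' 0 && python3 -m handwheel '[0,0,-0.03,0,0,0, 0,0,-0.08,0,0,0, 0,0,-0.15,0,0,0, 0,0,-0.22,0,0,0, 0,0,-0.3,0,0,0, 0,0,-0.36,0,0,0, 0.06,0,-0.36,0,0,0, 0.12,0,-0.36,0,0,0, 0.16,0,-0.36,0,0,0, 0.16,0,-0.36,0,0,0, 0.16,0,-0.36,0,0,0]' && python3 shot.py w6 && python3 - <<'E'
from wm import *
z=np.load('w6.npz'); P=cloud('wrist',z['d'],dict(position=z['pos'],orientation=z['o']));Q=P.reshape(-1,3)
for lo,hi,r in[(.108,.120,.035),(.066,.075,.04),(.018,.026,.055)]:
    m=(Q[:,2]>lo)&(Q[:,2]<hi)&(np.hypot(Q[:,0]-.389,Q[:,1]-.3245)<r); q=Q[m]
    print(lo,m.sum(),q.min(0).round(4),q.max(0).round(4),np.median(q[:,2]).round(4),cv2.minEnclosingCircle((q[:,:2]*1e3).astype(np.float32)),np.linalg.lstsq(np.c_[q[:,:2]-q[:,:2].mean(0),np.ones(m.sum())],q[:,2],rcond=None)[0].round(4))
E
```

```text
clock: 15.77
position: [0.3889, 0.3249, 0.0801]
orientation: [-3.141, -0.0, -0.001]
ft_force: [-2.9, -0.5, 4.7]
opening: 0.0558
grasp_force: 30.0
clock: 16.18
position: [0.3885, 0.3246, 0.0791]
orientation: [3.142, -0.0, -0.0]
ft_force: [0.2, -0.2, 0.7]
opening: 0.0866
grasp_force: 0.0
clock: 17.1
position: [0.4689, 0.3243, 0.2586]
orientation: [3.141, -0.002, -0.002]
ft_force: [-0.5, -0.1, 0.2]
opening: 0.0884
grasp_force: 0.0
[0.4689 0.3243 0.2586] [ 3.1412e+00 -1.9000e-03 -1.8000e-03] 0.08842169494785852 0.0
0.108 1852 [0.3628 0.2972 0.108 ] [0.4167 0.3511 0.1163] 0.1136 ((389.7430725097656, 324.35430908203125), 27.225021362304688) [-0.0137  0.0026  0.1133]
0.066 722 [0.3658 0.2911 0.066 ] [0.4222 0.3563 0.075 ] 0.0708 ((389.97784423828125, 323.780517578125), 32.762550354003906) [-0.0576  0.0025  0.0709]
0.018 1679 [0.3633 0.2783 0.018 ] [0.4339 0.3689 0.0259] 0.0218 ((388.0972595214844, 323.44305419921875), 45.89574432373047) [-0.0057 -0.0017  0.0218]
```

```bash
python3 -m handwheel '[-0.072,0.667,0,0,0,0,-0.072,0.667,0,0,0,0,-0.072,0.667,0,0,0,0,-0.072,0.667,0,0,0,0,-0.072,0.667,0.05,0,0,0,-0.072,0.667,0.1,0,0,0,-0.072,0.667,0.1,0,0,0,-0.072,0.667,0.1,0,0,0,-0.072,0.667,0.1,0,0,0,-0.072,0.667,0.1,0,0,0,-0.072,0.667,0.1,0,0,0,-0.072,0.667,0.1,0,0,0,-0.072,0.667,0.1,0,0,0]' 0.25 && python3 shot.py w7 && python3 - <<'E'
from wm import *
z=np.load('w7.npz'); P=cloud('wrist',z['d'],dict(position=z['pos'],orientation=z['o']));Q=P.reshape(-1,3)
for lo,hi,r in[(.040,.048,.03),(.01,.048,.026)]:
    m=(Q[:,2]>lo)&(Q[:,2]<hi)&(np.hypot(Q[:,0]-.433,Q[:,1]+.009)<r); q=Q[m]
    print(lo,m.sum(),q.min(0).round(4),q.max(0).round(4),np.median(q[:,2]).round(4),cv2.minEnclosingCircle((q[:,:2]*1e3).astype(np.float32)))
E
```

```text
clock: 18.23
position: [0.4329, -0.0073, 0.2099]
orientation: [-3.142, -0.004, -0.002]
ft_force: [0.4, 0.7, 0.5]
opening: 0.0659
grasp_force: 0.0
[ 0.4329 -0.0073  0.2099] [-3.1415e+00 -3.9000e-03 -1.8000e-03] 0.06592882079725963 0.0
0.04 1227 [ 0.4131 -0.0298  0.04  ] [0.453  0.0098 0.0461] 0.0436 ((432.8606872558594, -10.255616188049316), 20.38068389892578)
0.01 2265 [ 0.4131 -0.032   0.0101] [0.4545 0.0114 0.0461] 0.0422 ((432.73297119140625, -10.326659202575684), 22.04503059387207)
```

```bash
python3 -m handwheel '[0,0.002,0.06,0,0,0,0,0.002,0.12,0,0,0,0,0.002,0.19,0,0,0,0,0.002,0.26,0,0,0,0,0.002,0.31,0,0,0,0,0.002,0.35,0,0,0,0,0.002,0.38,0,0,0,0,0.002,0.393,0,0,0,0,0.002,0.393,0,0,0,0,0.002,0.393,0,0,0]' && python3 -m handwheel '[0,0,0,0,0,0,0,0,0,0,0,0,0,0,0,0,0,0,0,0,0,0,0,0,0,0,0,0,0,0,0,0,0,0,0,0]' 1 && python3 -m handwheel '[0,0,-0.04,0,0,0,0,0,-0.1,0,0,0,0,0,-0.18,0,0,0,0,0,-0.26,0,0,0,0,0,-0.34,0,0,0,0,0,-0.4,0,0,0,0,0,-0.4,0,0,0,0,0,-0.4,0,0,0]'
```

```text
clock: 19.12
position: [0.433, -0.0094, 0.0131]
orientation: [-3.142, -0.002, -0.0]
ft_force: [-0.4, -0.5, 0.4]
opening: 0.0666
grasp_force: 0.0
clock: 19.62
position: [0.4332, -0.0101, 0.0135]
orientation: [3.141, -0.0, 0.002]
ft_force: [-1.1, 1.5, 6.6]
opening: 0.0422
grasp_force: 30.0
clock: 20.28
position: [0.4336, -0.0102, 0.2145]
orientation: [3.14, -0.0, 0.007]
ft_force: [-0.1, 0.4, -1.9]
opening: 0.0428
grasp_force: 30.0
```

```bash
python3 -m handwheel '[-0.087,-0.67,0,0,0,0,-0.087,-0.67,0,0,0,0,-0.087,-0.67,0,0,0,0,-0.087,-0.67,0,0,0,0,-0.087,-0.67,0,0,0,0,-0.087,-0.67,0,0,0,0,-0.087,-0.67,0,0,0,0,-0.087,-0.67,0,0,0,0,-0.087,-0.67,0,0,0,0,-0.087,-0.67,0,0,0,0,-0.087,-0.67,0.05,0,0,0,-0.087,-0.67,0.08,0,0,0,-0.087,-0.67,0.08,0,0,0,-0.087,-0.67,0.08,0,0,0]' && python3 shot.py w8; python3 - <<'E'
from wm import *
z=np.load('w8.npz'); P=cloud('wrist',z['d'],dict(position=z['pos'],orientation=z['o']));Q=P.reshape(-1,3)
for lo,hi,r in[(.200,.211,.028),(.109,.118,.035),(.066,.075,.04),(.018,.026,.055)]:
    m=(Q[:,2]>lo)&(Q[:,2]<hi)&(np.hypot(Q[:,0]-.389,Q[:,1]-.3245)<r); q=Q[m]
    if m.sum()>5: print(lo,m.sum(),q.min(0).round(4),q.max(0).round(4),np.median(q[:,2]).round(4),cv2.minEnclosingCircle((q[:,:2]*1e3).astype(np.float32)))
E
```

```text
clock: 21.45
position: [0.3881, 0.3233, 0.171]
orientation: [3.139, -0.003, -0.006]
ft_force: [-0.5, -0.7, -0.5]
opening: 0.0423
grasp_force: 30.0
[0.3881 0.3233 0.171 ] [ 3.1393e+00 -2.5000e-03 -6.0000e-03] 0.04233088986076103 29.98538027045015
0.2 4743 [0.3798 0.2977 0.2   ] [0.4088 0.3514 0.211 ] 0.2012 ((393.35748291015625, 324.5146789550781), 27.054229736328125)
0.109 2534 [0.3772 0.2976 0.109 ] [0.4153 0.3506 0.1158] 0.1135 ((390.2052001953125, 324.23358154296875), 26.69080924987793)
0.066 1236 [0.3719 0.2922 0.0661] [0.4212 0.3564 0.075 ] 0.0706 ((389.5894470214844, 324.349609375), 32.27054214477539)
0.018 2882 [0.3629 0.278  0.018 ] [0.4337 0.3692 0.026 ] 0.0217 ((388.0789489746094, 323.6195983886719), 45.891273498535156)
```

View pics/w8.png

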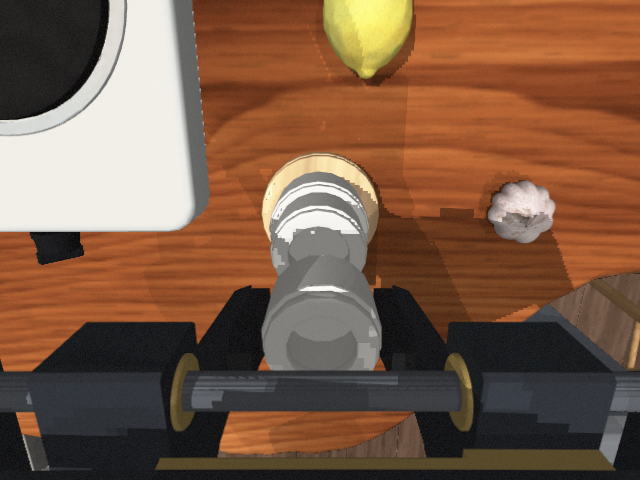

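The narrow pot is held upright at (322,325), above the middle pot at (319,245). They are aligned in columns.

```bash
python3 -m handwheel '[0,0,0.03,0,0,0,0,0,0.06,0,0,0,0,0,0.07,0,0,0,0,0,0.075,0,0,0,0,0,0.075,0,0,0]' && python3 -m handwheel '[0,0,0.01,0,0,0,0,0,0.018,0,0,0,0,0,0.024,0,0,0,0,0,0.028,0,0,0,0,0,0.028,0,0,0,0,0,0.028,0,0,0]'
```

```text
clock: 21.92
position: [0.3893, 0.3249, 0.1356]
orientation: [-3.142, 0.001, -0.0]
ft_force: [-0.6, -0.4, -0.6]
opening: 0.0425
grasp_force: 30.0
clock: 22.42
position: [0.389, 0.3251, 0.1211]
orientation: [3.141, 0.0, -0.0]
ft_force: [-0.5, -0.7, -1.4]
opening: 0.0423
grasp_force: 30.0
```

```bash
python3 -m handwheel '[0,0,0.001,0,0,0,0,0,0.002,0,0,0,0,0,0.002,0,0,0,0,0,0.002,0,0,0]' && python3 -m handwheel '[0,0,0,0,0,0,0,0,0,0,0,0,0,0,0,0,0,0,0,0,0,0,0,0,0,0,0,0,0,0]' 0 && python3 -m handwheel '[0,0,-0.03,0,0,0, 0,0,-0.08,0,0,0, 0,0,-0.15,0,0,0, 0,0,-0.22,0,0,0, 0,0,-0.28,0,0,0, 0,0,-0.28,0,0,0, 0.06,0,-0.28,0,0,0, 0.12,0,-0.28,0,0,0, 0.16,0,-0.28,0,0,0, 0.16,0,-0.28,0,0,0, 0.16,0,-0.28,0,0,0]' && python3 shot.py w9 && python3 - <<'E'
from wm import *
z=np.load('w9.npz'); P=cloud('wrist',z['d'],dict(position=z['pos'],orientation=z['o']));Q=P.reshape(-1,3)
for lo,hi,r in[(.146,.155,.028),(.109,.118,.035),(.066,.075,.04),(.018,.026,.055)]:
    m=(Q[:,2]>lo)&(Q[:,2]<hi)&(np.hypot(Q[:,0]-.389,Q[:,1]-.3245)<r); q=Q[m]
    print(lo,m.sum(),q.min(0).round(4),q.max(0).round(4),np.median(q[:,2]).round(4),cv2.minEnclosingCircle((q[:,:2]*1e3).astype(np.float32)),np.linalg.lstsq(np.c_[q[:,:2]-q[:,:2].mean(0),np.ones(m.sum())],q[:,2],rcond=None)[0].round(4))
E
```

```text
clock: 22.75
position: [0.3892, 0.3252, 0.1205]
orientation: [-3.141, 0.0, -0.001]
ft_force: [0.3, 0.0, 1.6]
opening: 0.0425
grasp_force: 30.0
clock: 23.17
position: [0.389, 0.3251, 0.1202]
orientation: [3.142, -0.0, -0.0]
ft_force: [-0.2, 0.4, -0.6]
opening: 0.0738
grasp_force: 0.0
clock: 24.08
position: [0.4693, 0.3247, 0.2592]
orientation: [3.141, -0.002, -0.002]
ft_force: [-0.7, -0.6, 0.6]
opening: 0.0881
grasp_force: 0.0
[0.4693 0.3247 0.2592] [ 3.141e+00 -1.900e-03 -2.400e-03] 0.08811347704785867 0.0
0.146 1512 [0.3685 0.3051 0.146 ] [0.4096 0.3449 0.1529] 0.1506 ((389.1460876464844, 324.8793640136719), 20.70598030090332) [-0.0115 -0.0018  0.1503]
0.109 762 [0.3738 0.2986 0.1091] [0.4158 0.3499 0.118 ] 0.1137 ((389.5661926269531, 324.49505615234375), 26.405385971069336) [-0.0437 -0.0024  0.1137]
0.066 672 [0.3799 0.2923 0.066 ] [0.4213 0.3559 0.0749] 0.0707 ((389.18585205078125, 323.9849548339844), 32.42713165283203) [-0.0121  0.0014  0.0706]
0.018 1682 [0.3635 0.2778 0.0181] [0.4336 0.3694 0.026 ] 0.0218 ((388.18670654296875, 323.4415588378906), 45.929317474365234) [-0.0062 -0.001   0.0218]
```

```bash
python3 -m handwheel '[0,0.913,0,0,0,0,0,0.913,0,0,0,0,0,0.913,0,0,0,0,0,0.913,0,0,0,0,0,0.913,0,0,0,0,0,0.913,0,0,0,0,0,0.913,0,0,0,0,0,0.913,0,0,0,0,0,0.913,0.05,0,0,0,0,0.913,0.1,0,0,0,0,0.913,0.15,0,0,0,0,0.913,0.2,0,0,0,0,0.913,0.2,0,0,0,0,0.913,0.2,0,0,0,0,0.913,0.2,0,0,0]' 0.5 && python3 shot.py w10 && python3 - <<'E'
from wm import *
z=np.load('w10.npz'); P=cloud('wrist',z['d'],dict(position=z['pos'],orientation=z['o']));Q=P.reshape(-1,3)
for lo,hi,r in[(.041,.048,.012),(.02,.048,.014),(.011,.018,.03)]:
    m=(Q[:,2]>lo)&(Q[:,2]<hi)&(np.hypot(Q[:,0]-.468,Q[:,1]+.1315)<r); q=Q[m]
    print(lo,m.sum(),q.min(0).round(4),q.max(0).round(4),np.median(q[:,2]).round(4),cv2.minEnclosingCircle((q[:,:2]*1e3).astype(np.float32)))
E
```

```text
clock: 25.38
position: [0.469, -0.1305, 0.161]
orientation: [-3.141, -0.001, -0.0]
ft_force: [0.3, 0.1, 0.8]
opening: 0.0441
grasp_force: 0.0
[ 0.469  -0.1305  0.161 ] [-3.1412e+00 -7.0000e-04 -3.0000e-04] 0.044052889450166874 0.0
0.041 288 [ 0.4608 -0.1384  0.041 ] [ 0.4747 -0.1249  0.0448] 0.0426 ((467.9499816894531, -131.60186767578125), 7.281264305114746)
0.02 454 [ 0.4606 -0.1388  0.0201] [ 0.4757 -0.124   0.0448] 0.0419 ((468.1690979003906, -131.52456665039062), 7.548332214355469)
0.011 1264 [ 0.4501 -0.1502  0.0111] [ 0.4868 -0.1126  0.0177] 0.0146 ((467.97418212890625, -131.47496032714844), 18.872154235839844)
```

View pics/w10.png

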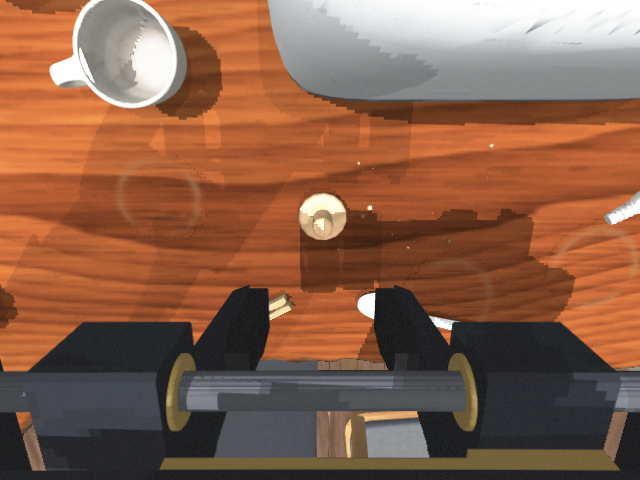

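The lid knob is at (322,222) and the disc at (322,217), between the fingers.

```bash
python3 -m handwheel '[-0.003,0,0.05,0,0,0,-0.003,0,0.12,0,0,0,-0.003,0,0.18,0,0,0,-0.003,0,0.22,0,0,0,-0.003,0,0.25,0,0,0,-0.003,0,0.27,0,0,0,-0.003,0,0.276,0,0,0,-0.003,0,0.276,0,0,0,-0.003,0,0.276,0,0,0]' && python3 -m handwheel '[0,0,0.004,0,0,0,0,0,0.004,0,0,0,0,0,0.004,0,0,0]'
```

```text
clock: 26.18
position: [0.4688, -0.1315, 0.0237]
orientation: [3.14, 0.001, 0.003]
ft_force: [0.2, -0.6, 0.1]
opening: 0.0439
grasp_force: 0.0
clock: 26.43
position: [0.468, -0.1316, 0.0209]
orientation: [3.141, -0.0, 0.002]
ft_force: [-0.4, 0.2, 0.4]
opening: 0.0442
grasp_force: 0.0
```

```bash
python3 -m handwheel '[0,0,0.003,0,0,0,0,0,0.003,0,0,0]' && python3 -m handwheel '[0,0,0,0,0,0,0,0,0,0,0,0,0,0,0,0,0,0,0,0,0,0,0,0,0,0,0,0,0,0,0,0,0,0,0,0,0,0,0,0,0,0]' 1 && python3 -m handwheel '[0,0,-0.04,0,0,0,0,0,-0.1,0,0,0,0,0,-0.18,0,0,0,0,0,-0.26,0,0,0,0,0,-0.34,0,0,0,0,0,-0.42,0,0,0,0,0,-0.44,0,0,0,0,0,-0.44,0,0,0]' && python3 -m handwheel '[-0.158,-0.912,0,0,0,0,-0.158,-0.912,0,0,0,0,-0.158,-0.912,0,0,0,0,-0.158,-0.912,0,0,0,0,-0.158,-0.912,0,0,0,0,-0.158,-0.912,0,0,0,0,-0.158,-0.912,0,0,0,0,-0.158,-0.912,0,0,0,0,-0.158,-0.912,0,0,0,0,-0.158,-0.912,0,0,0,0,-0.158,-0.912,0,0,0,0,-0.158,-0.912,0,0,0,0,-0.158,-0.912,0.03,0,0,0,-0.158,-0.912,0.06,0,0,0,-0.158,-0.912,0.06,0,0,0,-0.158,-0.912,0.06,0,0,0]' && python3 shot.py w11; python3 - <<'E'
from wm import *
z=np.load('w11.npz'); P=cloud('wrist',z['d'],dict(position=z['pos'],orientation=z['o']));Q=P.reshape(-1,3)
zz=z['pos'][2]
for lo,hi,r in[(zz-.009,zz-.001,.03),(.147,.155,.035),(.109,.118,.035)]:
    m=(Q[:,2]>lo)&(Q[:,2]<hi)&(np.hypot(Q[:,0]-.389,Q[:,1]-.3245)<r); q=Q[m]
    if m.sum()>5: print(lo,m.sum(),q.min(0).round(4),q.max(0).round(4),np.median(q[:,2]).round(4),cv2.minEnclosingCircle((q[:,:2]*1e3).astype(np.float32)))
E
```

```text
clock: 26.6
position: [0.4675, -0.1315, 0.0188]
orientation: [3.142, -0.0, 0.0]
ft_force: [-0.6, 0.9, 0.1]
opening: 0.0441
grasp_force: 0.0
clock: 27.18
position: [0.4675, -0.1314, 0.0187]
orientation: [-3.142, 0.0, 0.0]
ft_force: [0.2, -0.5, -0.5]
opening: 0.0138
grasp_force: 30.0
clock: 27.85
position: [0.4695, -0.1324, 0.2427]
orientation: [3.138, 0.0, 0.011]
ft_force: [0.8, -0.2, -0.1]
opening: 0.0138
grasp_force: 30.0
clock: 29.18
position: [0.3871, 0.3236, 0.2062]
orientation: [3.139, -0.0, -0.007]
ft_force: [-0.3, -0.3, -0.4]
opening: 0.0139
grasp_force: 30.0
[0.3871 0.3236 0.2062] [ 3.1391e+00 -4.0000e-04 -7.3000e-03] 0.013914167307606997 29.99988890311215
0.19719653616695593 2072 [0.3894 0.3052 0.1973] [0.4072 0.341  0.2052] 0.2019 ((393.9927673339844, 323.09722900390625), 17.882686614990234)
0.147 1676 [0.3806 0.3049 0.1471] [0.4095 0.3449 0.1529] 0.1506 ((389.4027099609375, 324.735595703125), 20.32347297668457)
0.109 1144 [0.3753 0.2978 0.1091] [0.4153 0.3507 0.118 ] 0.1137 ((389.3502197265625, 324.34417724609375), 26.540180206298828)
```

View pics/w11.png

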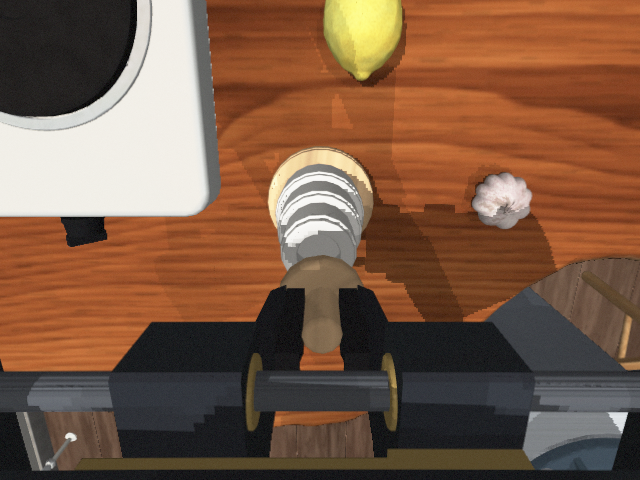

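The lid is held upright, disc at (322,275), above the narrow pot's mouth at (320,248).

```bash
python3 -m handwheel '[0,-0.001,0.03,0,0,0,0,-0.001,0.05,0,0,0,0,-0.001,0.065,0,0,0,0,-0.001,0.07,0,0,0,0,-0.001,0.07,0,0,0,0,-0.001,0.07,0,0,0]' && python3 shot.py w12; python3 - <<'E'
from wm import *
z=np.load('w12.npz'); P=cloud('wrist',z['d'],dict(position=z['pos'],orientation=z['o']));Q=P.reshape(-1,3)
zz=z['pos'][2]
for lo,hi,r in[(zz-.012,zz-.001,.021),(.147,.153,.023),(.109,.118,.035)]:
    m=(Q[:,2]>lo)&(Q[:,2]<hi)&(np.hypot(Q[:,0]-.389,Q[:,1]-.3245)<r); q=Q[m]
    if m.sum()>5: print(lo,m.sum(),q.min(0).round(4),q.max(0).round(4),np.median(q[:,2]).round(4))
E
```

```text
clock: 29.73
position: [0.3887, 0.3251, 0.174]
orientation: [-3.142, 0.0, -0.0]
ft_force: [0.7, 0.6, -0.3]
opening: 0.0139
grasp_force: 30.0
[0.3887 0.3251 0.174 ] [-3.1415e+00  4.0000e-04 -3.0000e-04] 0.013875571515450859 29.999933491344564
0.16196714634617526 2205 [0.3906 0.3066 0.162 ] [0.4085 0.3428 0.1729] 0.1697
0.147 1196 [0.388  0.3049 0.147 ] [0.4094 0.3449 0.153 ] 0.1504
0.109 1386 [0.3822 0.298  0.109 ] [0.4154 0.3506 0.118 ] 0.1136
```

```bash
python3 -m handwheel '[-0.001,0,0.006,0,0,0,-0.001,0,0.012,0,0,0,-0.001,0,0.017,0,0,0,-0.001,0,0.02,0,0,0,-0.001,0,0.02,0,0,0,-0.001,0,0.02,0,0,0]'
```

```text
clock: 30.28
position: [0.3879, 0.3251, 0.1636]
orientation: [3.141, -0.0, -0.0]
ft_force: [-0.0, -1.0, -0.1]
opening: 0.014
grasp_force: 30.0
```

```bash
python3 -m handwheel '[0,0,0.001,0,0,0,0,0,0.002,0,0,0,0,0,0.002,0,0,0]' && python3 -m handwheel '[0,0,0,0,0,0,0,0,0,0,0,0,0,0,0,0,0,0,0,0,0,0,0,0,0,0,0,0,0,0]' 0.4 && python3 -m handwheel '[0,0,-0.03,0,0,0, 0,0,-0.08,0,0,0, 0,0,-0.15,0,0,0, 0,0,-0.22,0,0,0, 0.06,0,-0.22,0,0,0, 0.12,0,-0.22,0,0,0, 0.16,0,-0.22,0,0,0, 0.16,0,-0.22,0,0,0, 0.16,0,-0.22,0,0,0, 0.16,0,-0.22,0,0,0]' && python3 shot.py w13 && python3 - <<'E'
from wm import *
p,d=capture('scene'); save(cv2.resize(p[140:290,130:330],None,fx=3,fy=3),'s2')
z=np.load('w13.npz'); P=cloud('wrist',z['d'],dict(position=z['pos'],orientation=z['o']));Q=P.reshape(-1,3)
for lo,hi,r in[(.182,.192,.015),(.156,.164,.024),(.146,.154,.028),(.109,.118,.035),(.066,.075,.04)]:
    m=(Q[:,2]>lo)&(Q[:,2]<hi)&(np.hypot(Q[:,0]-.389,Q[:,1]-.3245)<r); q=Q[m]
    if m.sum()>5:print(lo,m.sum(),q.min(0).round(4),q.max(0).round(4),np.median(q[:,2]).round(4))
E
```

```text
clock: 30.53
position: [0.3881, 0.3252, 0.1628]
orientation: [-3.141, 0.0, -0.0]
ft_force: [0.0, 0.4, -1.0]
opening: 0.0141
grasp_force: 30.0
clock: 30.95
position: [0.388, 0.3251, 0.1627]
orientation: [-3.142, 0.0, -0.0]
ft_force: [-0.2, 0.4, 0.3]
opening: 0.0452
grasp_force: 0.0
clock: 31.78
position: [0.4673, 0.325, 0.2722]
orientation: [3.141, -0.0, -0.002]
ft_force: [0.2, 0.9, -0.1]
opening: 0.0528
grasp_force: 0.0
[0.4673 0.325  0.2722] [ 3.1412e+00 -1.0000e-04 -2.2000e-03] 0.052766386343429686 0.0
0.182 352 [0.3818 0.318  0.182 ] [0.3962 0.3319 0.1883] 0.1864
0.156 1223 [0.3728 0.3066 0.156 ] [0.4079 0.3432 0.164 ] 0.1587
0.146 380 [0.384  0.3045 0.146 ] [0.4094 0.3444 0.154 ] 0.1504
0.109 687 [0.378  0.2988 0.109 ] [0.4158 0.3502 0.118 ] 0.1137
0.066 623 [0.3793 0.2927 0.066 ] [0.421  0.3564 0.075 ] 0.0707
```

View pics/s2.png

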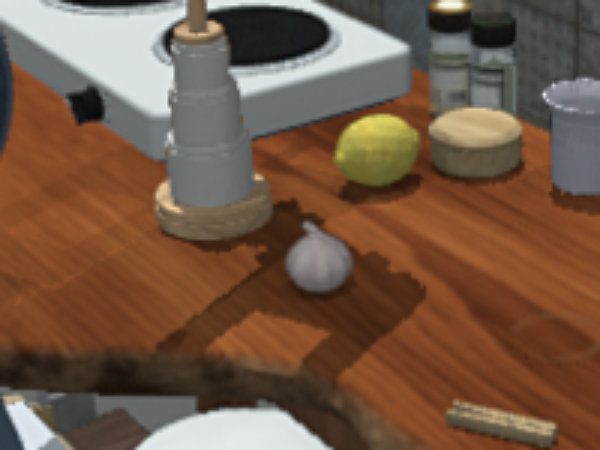

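The scene crop shows the whole tower upright on the stand, lid at about (200,35), with the lemon and garlic untouched. The knob top is at 186.4 mm against 187 mm expected, so the lid is seated.

```bash
python3 -c "
from cell import *
print(job_done())"
```

```text
the job is handed in; nothing more can be done
None
```

The pot tower is built on the stand in the order asked (wide, middle, narrow, lid), every piece upright and seated, the lemon, garlic and mug left alone, and the job handed in at about 32 s.

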